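# Fold the bead box shut and stow it in the carved case

## Robot

A 6-joint arm with a two-finger parallel gripper is mounted at the origin on the work surface. World frame = base frame: x ahead of the robot, y to its left, z up, the work surface at z = 0. Lengths are in m, angles in rad, forces in N, time in s.
With the tool pointing down it reaches from about 0.35 to 0.975 m from the base axis. Payload 4.9 kg.
Tool frame: the origin (TCP) lies midway between the tips of the shut fingers; the grasp point (between the pads) lies 19 mm behind it; z points along the fingers, y is the line along which they close (so a half turn about z gives the same grasp; the last joint's range is limited). The gripper opens to 85 mm and grips with 20 to 120 N. Pads are 22 mm wide; open, the fingers measure 114 mm over their backs; the gripper's body (76 mm by 85 mm) begins 54 mm behind the grasp point. The pads swing forward as they close: fully open they stand 13 mm farther back than shut.
Start: joints at [-1.244, 0.053, 1.613, -0, 1.476, -0.119], TCP at [0.269, -0.564, 0.231] pointing down, gripper open.
Joint ranges: [-3.01, 3.01], [-1.01, 2.22], [0.06, 2.58], [-1.02, 4.17], [0.09, 2.62], [-3.14, 3.14]. Speed limits (rad/s): [2.57, 2.57, 3.14, 3.14, 3.14, 3.14].

## Interface

Orientations are given as a rotation vector (axis times angle).
In Python, from station import ctrl gives the robot as it stands.
- The arm moves only by the tool carry_out, never from a script. Its argument "moves" is a list of rows, each an object of numbers: "x", "y", "z": the shift along the tool's x, y, z in units of 25 mm (1.0 is 25 mm); "turn": the turn about the tool's z in rad. In form: [{"x": .., "y": .., "z": .., "turn": ..}, ...]. A call has exactly 8 rows; each row shifts and turns the commanded pose from where the row before left it, along the tool's axes as they then stand; what a row does not reach is not made up. A row lasts 1/10 s, in which the tool goes at most 50 mm and 8.59 degrees, less where a joint would pass 70% of its speed; a pose out of reach is approached as far as the arm can. A call is refused whole if a number of a shift passes 1 or a number of a turn 0.15, either way. A call with a gripper value outside its range is refused whole. "grip" is the finger opening in mm, from 0 to 85.4, set as the call begins (left out, the last holds). The fingers move at their own pace and stop on an object; "newtons" is the grip in N (left out, the last holds). Time passes only in rows, so rows that do not move let the fingers close, or fill a call up. It gives the time, the measured TCP pose, the force, the opening and the grip force at its end, in the units of the state.
- ctrl.get_obs(): the state, without advancing time (a new reading comes with each control period).
- ctrl.get_image(name): name is "scene" or "top"; returns the picture (480x640x3 uint8, red, green, blue); there is no depth.
- ctrl.calibration(name): a dict with "fx", "fy", "cx", "cy" (pixels), "R" (3x3) and "t" (3): a world point X has camera coordinates R X + t. Camera axes: x right, y down, z forward; pixel columns grow to the right and rows downward; lengths in m; the calibration is good to about 2 mm. A picture is of the moment at which its call begins. calibration takes no time and is no camera call.
- ctrl.finish_job(): hands the job in; it is judged then, once.
Trained networks look in the newest picture that a camera, given by its name, has taken for a name from the list of things; names that differ only in an ending like _2 or _b are one class to them, and where a whole thing is asked for, a point or a joint stands for the part that bears it (a point fixed in the world has none). Each returns a list of dicts, best first, with "confidence" (0 to 1); they miss things now and then, are a little off and sometimes report something else, mostly with a low value. They report only what shows in the picture. A call takes as long as a camera call. They do not tell look-alikes from the thing itself.
- ctrl.look_for(camera, query): "rect" ([left, top, width, height] in pixels, round what is visible of it).
- ctrl.mark_of(camera, query): "pixel" ([column, row] in pixels: a listed point, or the origin of a listed thing).
The state is a dict: "t": time; "q": joint angles; "dq": joint speeds; "effort": joint torques, N m; "tool_pos": TCP position; "tool_rot": TCP orientation; "contact_force": force on the tool from outside, world axes, zero at the start; "wrist_torque": the same for the moment, N m; "opening": finger opening in m; "grip_force": force on a finger pad.
Only numpy, scipy, OpenCV 4.12 (cv2) and the standard library are available. Lean on these libraries where they do the work, as an engineer would, in place of code of your own. Each camera call takes 0.05 s, during which the arm holds its last target. There are 200 camera calls.

## Task

Put the last small bead box away: fold its lid, which stands open, down shut while the box is still on the slate, then set the closed box flat, right way up, on the floor of the empty compartment of the carved case. Leave the closed box already stored in the case's other compartment where it is.

Things in the scene. Friction and masses are not known exactly. Their poses are not given: they have to be found in the camera images.
- bead_box_mid (a point): Middle of the small wooden bead box on the slate, lid open: 18 mm above its underside. Shut: 60 (x) x 50 (y) x 36 mm high (base 28, lid 8), about 0.24 kg; lift by the flat ends y = +-25 mm. Axes are the base's, z up. Hinge along y at x = +30 mm, 28 mm up; the open lid leans to +x, to 42 mm past the hinge and 77 mm up. A round pot and a lidless tray stand near; the three swap places.
- bead_box_lid (a joint): Lid angle of the bead box, rad: 0 shut flat on the base, 2.2 leaning open on its stop. The lid is 60 mm from hinge to free edge, 40 g. Nearly frictionless, lightly damped hinge: pushed from behind (from the box's +x towards -x) past upright (1.57) it falls shut by itself in about 0.5 s. Pushing takes under 1 N.
- case_well (a point): Centre of the floor of the empty compartment of the fixed, carved dark case; 6 mm above the slate. 84 mm along x, 120 mm along y. Outer walls 8 mm thick, 42 mm above this floor; the wall to the other compartment (x = +42 to +50 mm) 34 mm above it. z is up. The case's lid stands fixed open along its -y side, leaning outwards from y = -68 mm, top 172 mm above the slate.
- stored_box_mid (a point): Middle of the like bead box, shut (60 x 50 x 36 mm), stored in the case's other compartment, about 85 mm along the case's +x from the empty compartment's centre; to be left there.
There are look-alikes about, which are no part of the job. What is shaped like the part that bears bead_box_mid but purple or red is not meant.

How it is judged:
On the way:
1. the bead box's lid is folded shut while the box is still outside the case, on the slate (value of joint bead_box_lid below 0.12 rad and horizontal distance between bead_box_mid and case_well above 0.1 m and height (world z) of bead_box_mid below 0.028 m), for 0.2 s.
At the end, for the whole second after the job is handed in: The bead box rests flat (within 7 degrees, upright) on the floor of the empty compartment, anywhere in it and turned as it may, with its lid shut (within 0.12 rad), and the stored box is within 20 mm of where it was (value of joint bead_box_lid below 0.12 rad and x of bead_box_mid in the frame of case_well between -0.022 and 0.022 m and y of bead_box_mid in the frame of case_well between -0.04 and 0.04 m and z of bead_box_mid in the frame of case_well between 0.012 and 0.024 m and angle between bead_box_mid's own z axis and vertical below 0.12 rad and distance of stored_box_mid from where it was at the start of the episode below 0.02 m); the robot touches nothing.
It fails at once if the stored box is shifted by more than 20 mm (distance of stored_box_mid from where it was at the start of the episode above 0.02 m).
It also fails if it takes over 56 s, if anything falls off the work surface, if the arm or the gripper's body presses on something with over 40 N, if the wrist force passes 120 N, or if a joint passes its speed limit or range.

## Working session

There is one attempt and no reset: what is moved stays moved. The work goes in short steps, Python scripts to look and compute and a tool call to move; the robot and the scene stay as the last step left them, time stands still between calls to the robot, and variables do not carry over. Pictures are saved under pics/ and viewed, at most 10 in all, crops included, and the job is handed in when it is done.

Besides the shell and the picture viewer there is one more tool, called as name(argument=value, ...), one argument or row to a line, values as JSON. carry_out: Moves the arm, as the interface text tells. Its arguments: {"type":"object","properties":{"moves":{"type":"array"},"grip":{"type":"number"},"newtons":{"type":"number"}},"required":["moves"]}

```bash
mkdir -p pics; ls
cat > h.py <<'E'
import numpy as np,cv2
from station import ctrl
def snap(c,fn):
    im=ctrl.get_image(c); cv2.imwrite('pics/'+fn,im[:,:,::-1]); return im
def ray(c,px):
    k=ctrl.calibration(c);R=np.array(k['R']);t=np.array(k['t'])
    d=R.T@np.array([(px[0]-k['cx'])/k['fx'],(px[1]-k['cy'])/k['fy'],1]);return -R.T@t,d
def atz(c,px,z):
    o,d=ray(c,px);return o+d*(z-o[2])/d[2]
def proj(c,X):
    k=ctrl.calibration(c);p=np.array(k['R'])@np.array(X)+np.array(k['t'])
    return np.array([k['fx']*p[0]/p[2]+k['cx'],k['fy']*p[1]/p[2]+k['cy']])
E
python3 - <<'E'
from h import *
np.set_printoptions(precision=3,suppress=True)
a=snap('scene','s0.png');b=snap('top','t0.png')
for c in('scene','top'):
    print(c,ray(c,(320,240)))
    for q in('bead_box_mid','case_well','stored_box_mid'):
        print(q,'mark',[(np.round(r['pixel']),round(r['confidence'],2),atz(c,r['pixel'],{'case_well':.006,'bead_box_mid':.018}.get(q,.024))) for r in ctrl.mark_of(c,q)][:5])
        if q!='case_well':print(' rect',[(np.round(r['rect']),round(r['confidence'],2)) for r in ctrl.look_for(c,q)][:5])
o=ctrl.get_obs();print(o)
E
```

```text
pics
scene (array([ 1.296, -0.163,  0.902]), array([-0.675,  0.218, -0.705]))
bead_box_mid mark [(array([380., 189.]), 0.86, array([0.323, 0.307, 0.018])), (array([431., 197.]), 0.73, array([0.387, 0.415, 0.018])), (array([392., 225.]), 0.66, array([0.453, 0.284, 0.018]))]
 rect [(array([378., 209.,  42.,  30.]), 0.69), (array([365., 177.,  32.,  24.]), 0.67)]
case_well mark [(array([161., 285.]), 0.85, array([ 0.469, -0.248,  0.006]))]
stored_box_mid mark [(array([156., 317.]), 0.62, array([ 0.566, -0.264,  0.024]))]
 rect []
top (array([0.386, 0.099, 1.042]), array([ 0.075, -0.043, -0.996]))
bead_box_mid mark [(array([137., 277.]), 0.86, array([0.381, 0.416, 0.018])), (array([202., 252.]), 0.68, array([0.435, 0.29 , 0.018])), (array([191., 302.]), 0.66, array([0.334, 0.308, 0.018]))]
 rect [(array([177., 208.,  41.,  56.]), 0.7), (array([172., 285.,  39.,  41.]), 0.68), (array([114., 259.,  42.,  39.]), 0.61)]
case_well mark [(array([462., 238.]), 0.69, array([ 0.475, -0.238,  0.006]))]
stored_box_mid mark [(array([477., 194.]), 0.77, array([ 0.564, -0.264,  0.024]))]
 rect [(array([459., 173.,  37.,  38.]), 0.88), (array([177., 209.,  34.,  26.]), 0.2)]
{'t': 0.6, 'q': array([-1.244,  0.053,  1.613,  0.   ,  1.476, -0.119]), 'dq': array([ 0.002, -0.001, -0.001,  0.   , -0.001,  0.001]), 'effort': array([ -0.002, -39.341, -37.023,  -0.   ,   0.001,  -0.   ]), 'tool_pos': array([ 0.269, -0.564,  0.231]), 'tool_rot': array([3.064, 0.694, 0.   ]), 'contact_force': array([-0.023, -0.285,  0.049]), 'wrist_torque': array([ 0.02 , -0.001,  0.015]), 'grip_force': 0.0, 'opening': 0.08542513456351773}
```

View pics/s0.png

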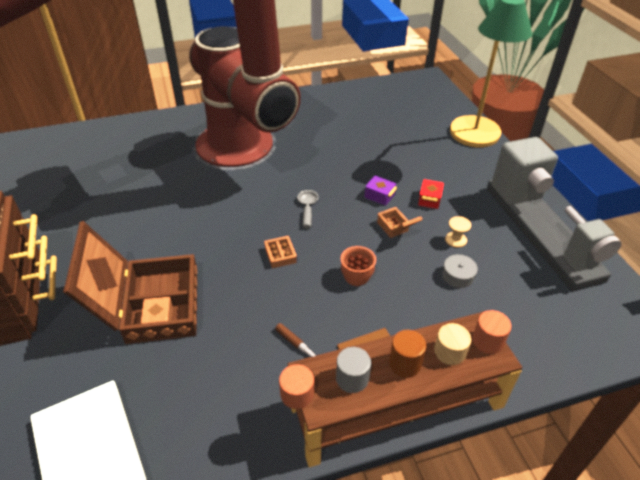

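View pics/t0.png

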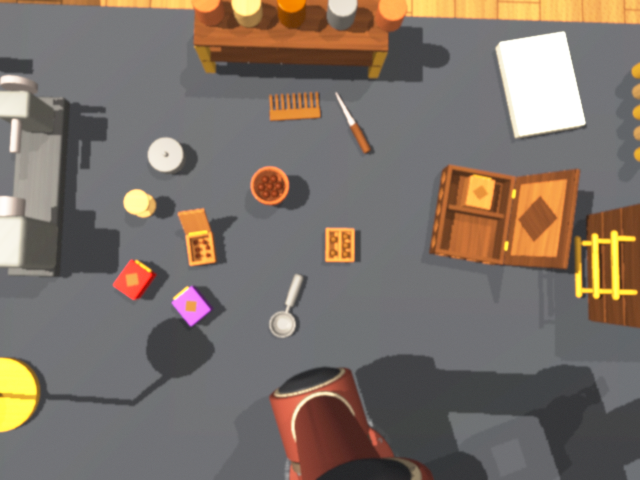

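The scene picture shows the open brown box near (392,222), with the purple and red look-alikes at (381,189) and (431,193). In the top picture the open box is at (201,248) with its lid towards image-up. The case is at (470,215), with the stored box at (481,192) and the empty compartment at (473,238). I'll zoom in to get the orientations.

Run:
```python
import cv2,numpy as np
b=cv2.imread('pics/t0.png')
A=cv2.resize(b[190:290,150:230],None,fx=5,fy=5,interpolation=cv2.INTER_CUBIC)
B=cv2.resize(b[155:280,425:525],None,fx=4,fy=4,interpolation=cv2.INTER_CUBIC)
cv2.imwrite('pics/c0.png',np.hstack([A,B]))
```

```text
(no output)
```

View pics/c0.png

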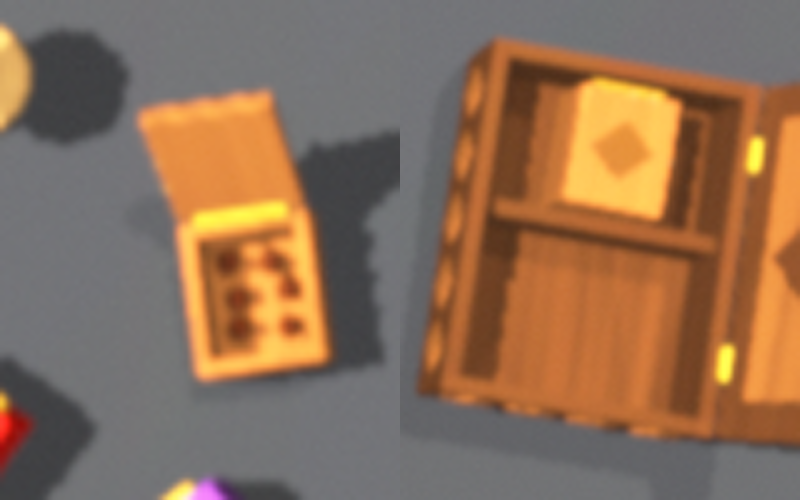

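Run:
```python
from h import *
np.set_printoptions(precision=4,suppress=True)
f=lambda p,s,o,z: atz('top',(p[0]/s+o[0]-.5+.5/s,p[1]/s+o[1]-.5+.5/s),z)
P=[f(p,5,(150,190),.028) for p in [(200,380),(330,358),(313,207),(177,225)]]  # nearL nearR hingeR hingeL
P=np.array(P);print(P,P.mean(0));
ex=(P[2]+P[3]-P[0]-P[1])/2; ey=(P[0]+P[3]-P[1]-P[2])/2
print('box ex',ex,np.hypot(*ex[:2]),np.degrees(np.arctan2(ex[1],ex[0])),'ey',ey,np.hypot(*ey[:2]),np.degrees(np.arctan2(-ey[0],ey[1])))
C=[f((p[0]-400,p[1]),4,(425,155),.048) for p in [(495,40),(762,85),(712,435),(447,390)]]
C=np.array(C);print(C)
ex=(C[0]+C[1]-C[2]-C[3])/2; ey=(C[0]+C[3]-C[1]-C[2])/2
print('case ex',np.hypot(*ex[:2]),np.degrees(np.arctan2(ex[1],ex[0])),np.hypot(*ey[:2]),np.degrees(np.arctan2(-ey[0],ey[1])))
u=ex/np.linalg.norm(ex)
print('well est', (C[2]+C[3])/2+u*.05)
print('divider mid', f(((490+715)/2-400,228),4,(425,155),.040))
for c,px in(('top',(462,238)),('scene',(161,285))):print(atz(c,px,.006))
# mark of stored box mid, both
for c,px in(('top',(477,194)),('scene',(156,317))):print(atz(c,px,.024))
# lid free edge
L=[f(p,5,(150,190),.077) for p in [(140,118),(270,95)]];print('lid',L)
for p in [(495,40),(762,85),(712,435),(447,390)]: print(proj('scene',f((p[0]-400,p[1]),4,(425,155),.048)))
```

```text
[[0.4057 0.3119 0.028 ]
 [0.4155 0.2611 0.028 ]
 [0.4753 0.2699 0.028 ]
 [0.4669 0.3233 0.028 ]] [0.4409 0.2916 0.028 ]
box ex [0.0605 0.0101 0.    ] 0.06133403774577305 9.522359406066647 ey [-0.0091  0.0521  0.    ] 0.052871071162196935 9.894244899303127
[[ 0.6171 -0.1971  0.048 ]
 [ 0.5979 -0.3314  0.048 ]
 [ 0.4227 -0.3046  0.048 ]
 [ 0.442  -0.1732  0.048 ]]
case ex 0.17703430566981446 -8.237912340394887 0.13425330818449957 -8.248970841291
well est [ 0.4818 -0.2461  0.048 ]
divider mid [ 0.5251 -0.2535  0.04  ]
[ 0.4746 -0.2377  0.006 ]
[ 0.4693 -0.2485  0.006 ]
[ 0.5636 -0.2629  0.024 ]
[ 0.5666 -0.2647  0.024 ]
lid [array([0.5033, 0.328 , 0.077 ]), array([0.5133, 0.2794, 0.077 ])]
[192.2921 321.319 ]
[118.7881 330.4775]
[127.6959 261.7192]
[191.8433 254.782 ]
```

carry_out(
  moves=[
    {"x": 0.8, "y": -0.9, "z": -0.2, "turn": 0},
    {"x": 0.8, "y": -0.9, "z": -0.2, "turn": 0},
    {"x": 0.8, "y": -0.9, "z": -0.2, "turn": 0},
    {"x": 0.8, "y": -0.9, "z": -0.2, "turn": 0},
    {"x": 0.8, "y": -0.9, "z": -0.2, "turn": 0},
    {"x": 0.8, "y": -0.9, "z": 0, "turn": 0},
    {"x": 0.8, "y": -0.9, "z": 0, "turn": 0},
    {"x": 0.8, "y": -0.9, "z": 0, "turn": 0},
  ],
  grip=0,
  newtons=30,
)

```text
t: 1.4
tool_pos: [0.3364, -0.3314, 0.2566]
tool_rot: [3.063, 0.694, 0.001]
contact_force: [0.8, 0.2, -0.2]
opening: -0.0001
grip_force: 0.0
```

carry_out(
  moves=[
    {"x": 0.9, "y": -1, "z": 0, "turn": 0},
    {"x": 0.9, "y": -1, "z": 0, "turn": 0},
    {"x": 0.9, "y": -1, "z": 0, "turn": 0},
    {"x": 0.9, "y": -1, "z": 0, "turn": 0},
    {"x": 0.9, "y": -1, "z": 0, "turn": 0},
    {"x": 0.9, "y": -1, "z": 0, "turn": 0},
    {"x": 0.9, "y": -1, "z": 0, "turn": 0},
    {"x": 0.9, "y": -1, "z": 0, "turn": 0},
  ],
)

```text
t: 2.2
tool_pos: [0.4126, -0.0731, 0.2566]
tool_rot: [3.063, 0.694, 0.001]
contact_force: [0.4, -0.2, 0.1]
opening: -0.0002
grip_force: 0.0
```

carry_out(
  moves=[
    {"x": 1, "y": -1, "z": 0, "turn": 0},
    {"x": 1, "y": -1, "z": 0, "turn": 0},
    {"x": 1, "y": -1, "z": 0, "turn": 0},
    {"x": 1, "y": -1, "z": 0, "turn": 0},
    {"x": 1, "y": -1, "z": 0, "turn": 0},
    {"x": 1, "y": -1, "z": 0, "turn": 0},
    {"x": 1, "y": -1, "z": 0, "turn": 0},
    {"x": 1, "y": -1, "z": 0, "turn": 0},
  ],
)

```text
t: 3.0
tool_pos: [0.5069, 0.1938, 0.2565]
tool_rot: [3.064, 0.695, 0.001]
contact_force: [0.7, -0.8, -0.3]
opening: 0.0001
grip_force: 0.0
```

carry_out(
  moves=[
    {"x": 0.5, "y": -0.5, "z": 0, "turn": 0.1},
    {"x": 0.5, "y": -0.5, "z": 0, "turn": 0.1},
    {"x": 0.4, "y": -0.5, "z": 0, "turn": 0.076},
    {"x": 0, "y": 0, "z": 0, "turn": 0},
    {"x": 0, "y": 0, "z": 0, "turn": 0},
    {"x": 0, "y": 0, "z": 0, "turn": 0},
    {"x": 0, "y": 0, "z": 0, "turn": 0},
    {"x": 0, "y": 0, "z": 0, "turn": 0},
  ],
)

```text
t: 3.8
tool_pos: [0.5266, 0.239, 0.2565]
tool_rot: [3.13, 0.266, 0.0]
contact_force: [0.1, -0.1, 0.5]
opening: -0.0001
grip_force: 0.0
```

```bash
cat >> h.py <<'E'
from scipy.spatial.transform import Rotation as Ro
def plan(tgt,head):
    o=ctrl.get_obs();R=Ro.from_rotvec(o['tool_rot']).as_matrix()
    h=np.degrees(np.arctan2(R[1,0],R[0,0]))
    print('t',o['t'],'pos',np.round(o['tool_pos'],4),'head',round(h,2),'units',np.round(R.T@(np.array(tgt)-o['tool_pos'])/.025,2),'turn',round(np.radians(h-head),3),'q',np.round(o['q'],2),'F',np.round(o['contact_force'],1),'op',round(o['opening'],4))
E
python3 -c "
from h import *
plan([.543,.309,.055],9.7)"
```

```text
t 3.8 pos [0.5266 0.239  0.2565] head 9.71 units [ 1.12 -2.65  8.06] turn 0.0 q [ 0.3  -0.07  1.69 -0.    1.52  1.7 ] F [ 0.1 -0.1  0.5] op -0.0001
```

carry_out(
  moves=[
    {"x": 0.6, "y": -0.9, "z": 0, "turn": 0},
    {"x": 0.6, "y": -0.9, "z": 0, "turn": 0},
    {"x": 0, "y": -0.85, "z": 0.8, "turn": 0},
    {"x": 0, "y": 0, "z": 0.9, "turn": 0},
    {"x": 0, "y": 0, "z": 0.9, "turn": 0},
    {"x": 0, "y": 0, "z": 0.9, "turn": 0},
    {"x": 0, "y": 0, "z": 0.9, "turn": 0},
    {"x": 0, "y": 0, "z": 0.9, "turn": 0},
  ],
)

```text
t: 4.6
tool_pos: [0.5451, 0.3096, 0.1231]
tool_rot: [-3.13, -0.266, -0.0]
contact_force: [-0.3, 0.8, -0.0]
opening: 0.0003
grip_force: 0.0
```

carry_out(
  moves=[
    {"x": 0, "y": 0, "z": 0.9, "turn": 0},
    {"x": 0, "y": 0, "z": 0.9, "turn": 0},
    {"x": 0, "y": 0, "z": 0.9, "turn": 0},
    {"x": 0, "y": 0, "z": 0, "turn": 0},
    {"x": 0, "y": 0, "z": 0, "turn": 0},
    {"x": 0, "y": 0, "z": 0, "turn": 0},
    {"x": 0, "y": 0, "z": 0, "turn": 0},
    {"x": 0, "y": 0, "z": 0, "turn": 0},
  ],
)

```text
t: 5.4
tool_pos: [0.5459, 0.3102, 0.0578]
tool_rot: [-3.13, -0.266, -0.003]
contact_force: [0.2, 0.1, -0.0]
opening: 0.0002
grip_force: 0.0
```

```bash
python3 -c "
from h import *
a=snap('scene','s1.png');b=snap('top','t1.png')
A=cv2.resize(a[130:330,300:500],None,fx=2,fy=2);B=cv2.resize(b[150:350,100:300],None,fx=2,fy=2)
cv2.imwrite('pics/c1.png',np.hstack([A,B])[:,:,::-1])
plan([.4597,.295,.055],9.7)"
```

```text
t 5.5 pos [0.5455 0.31   0.0572] head 9.73 units [-3.48  0.01  0.08] turn 0.001 q [0.4  0.22 1.73 0.   1.19 1.8 ] F [0.3 0.5 0.4] op 0.0
```

View pics/c1.png

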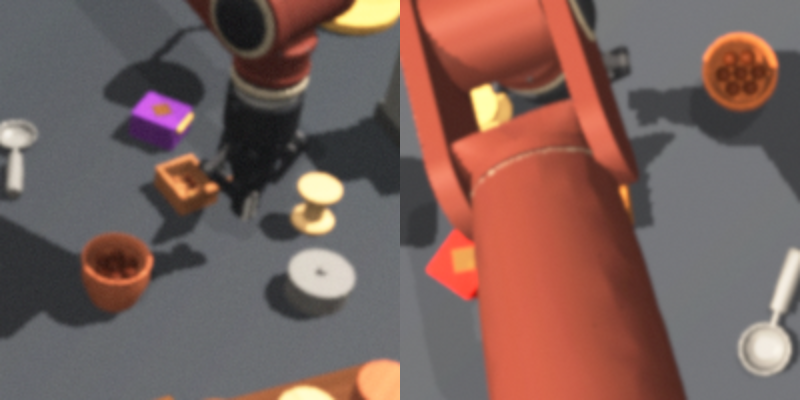

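The left crop (scene) shows the fingers at (245,195), just behind the open lid at (215,190). In the right crop (top) the arm hides the box. Next I push the lid.

carry_out(
  moves=[
    {"x": -0.3, "y": 0, "z": 0, "turn": 0},
    {"x": -0.3, "y": 0, "z": 0, "turn": 0},
    {"x": -0.3, "y": 0, "z": 0, "turn": 0},
    {"x": -0.3, "y": 0, "z": 0, "turn": 0},
    {"x": -0.3, "y": 0, "z": 0, "turn": 0},
    {"x": -0.3, "y": 0, "z": 0, "turn": 0},
    {"x": -0.3, "y": 0, "z": 0, "turn": 0},
    {"x": -0.3, "y": 0, "z": 0, "turn": 0},
  ],
)

```text
t: 6.3
tool_pos: [0.4853, 0.2996, 0.0563]
tool_rot: [-3.13, -0.266, 0.0]
contact_force: [-0.3, 0.2, 0.3]
opening: -0.0001
grip_force: 0.1
```

carry_out(
  moves=[
    {"x": -0.3, "y": 0, "z": 0, "turn": 0},
    {"x": -0.3, "y": 0, "z": 0, "turn": 0},
    {"x": -0.3, "y": 0, "z": 0, "turn": 0},
    {"x": -0.3, "y": 0, "z": 0, "turn": 0},
    {"x": 0, "y": 0, "z": 0, "turn": 0},
    {"x": 0, "y": 0, "z": 0, "turn": 0},
    {"x": 0, "y": 0, "z": 0, "turn": 0},
    {"x": 0, "y": 0, "z": 0, "turn": 0},
  ],
)

```text
t: 7.1
tool_pos: [0.4567, 0.2947, 0.0564]
tool_rot: [-3.13, -0.266, -0.0]
contact_force: [0.2, -0.5, -0.6]
opening: -0.0001
grip_force: 0.0
```

carry_out(
  moves=[
    {"x": 0, "y": 0, "z": -1, "turn": 0},
    {"x": 0, "y": 0, "z": -1, "turn": 0},
    {"x": 0, "y": 0, "z": -1, "turn": 0},
    {"x": 0, "y": 0, "z": -1, "turn": 0},
    {"x": 0, "y": 0, "z": -1, "turn": 0},
    {"x": 0, "y": 0, "z": -0.5, "turn": 0},
    {"x": 0, "y": 0, "z": 0, "turn": 0},
    {"x": 0, "y": 0, "z": 0, "turn": 0},
  ],
  grip=85,
)

```text
t: 7.9
tool_pos: [0.4561, 0.2944, 0.1928]
tool_rot: [3.13, 0.266, -0.002]
contact_force: [-0.0, 0.0, -0.8]
opening: 0.0852
grip_force: 0.0
```

```bash
python3 -c "
from h import *
np.set_printoptions(precision=4,suppress=True)
a=snap('scene','s2.png');b=snap('top','t2.png')
A=cv2.resize(a[150:270,320:460],None,fx=4,fy=4,interpolation=2)
cv2.imwrite('pics/c2.png',A[:,:,::-1])
print([(r['pixel'],round(r['confidence'],2),atz('scene',r['pixel'],.018)) for r in ctrl.mark_of('scene','bead_box_mid')])
plan([.440,.2915,.003],9.7)"
```

```text
[([381.8, 189.4], 0.96, array([0.3251, 0.3112, 0.018 ])), ([390.5, 225.2], 0.72, array([0.4522, 0.2815, 0.018 ])), ([430.3, 192.1], 0.61, array([0.3701, 0.4225, 0.018 ]))]
t 8.05 pos [0.4555 0.2942 0.1918] head 9.73 units [-0.61 -0.01  7.55] turn 0.0 q [ 0.44 -0.12  1.84 -0.    1.42  1.84] F [-0.   0.2  0.2] op 0.0852
```

View pics/c2.png

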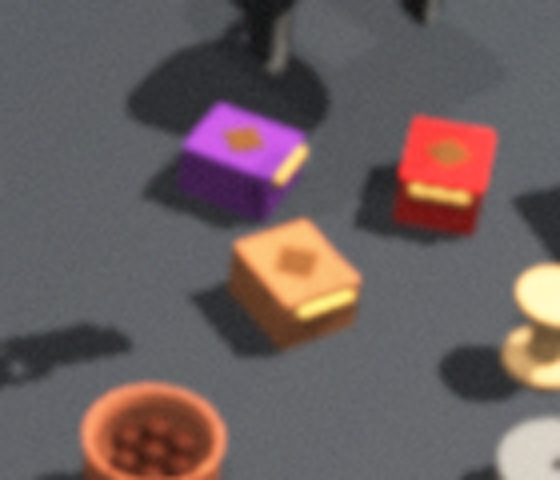

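The lid is shut: the box top lies flat, with its diamond at crop (299,262). I'll check the box pose from its top corners.

```bash
python3 -c "
from h import *
np.set_printoptions(precision=4,suppress=True)
P=np.array([atz('scene',(320+x/4-.4,150+y/4-.4),.036) for x,y in [(233,243),(303,219),(360,280),(280,310),(299,262)]]);print(P,P[:4].mean(0))
for i in range(4):
  d=P[(i+1)%4]-P[i];print(np.hypot(*d[:2]),np.degrees(np.arctan2(d[1],d[0])))
print(proj('scene',[.44,.2915,.036])*4-[1280,600])
"
```

```text
[[0.4136 0.2637 0.036 ]
 [0.4059 0.3114 0.036 ]
 [0.4648 0.3218 0.036 ]
 [0.4746 0.268  0.036 ]
 [0.4403 0.2942 0.036 ]] [0.4397 0.2912 0.036 ]
0.0483178600305388 99.20798174562367
0.05988512955314714 10.038936005544786
0.05469584507852282 -79.71643208660237
0.06115336976217993 -175.95192597489958
[292.844  261.0342]
```

carry_out(
  moves=[
    {"x": -0.3, "y": 0, "z": 0.5, "turn": 0},
    {"x": -0.31, "y": 0, "z": 1, "turn": 0},
    {"x": 0, "y": 0, "z": 1, "turn": 0},
    {"x": 0, "y": 0, "z": 1, "turn": 0},
    {"x": 0, "y": 0, "z": 1, "turn": 0},
    {"x": 0, "y": 0, "z": 0.5, "turn": 0},
    {"x": 0, "y": 0, "z": 0, "turn": 0},
    {"x": 0, "y": 0, "z": 0, "turn": 0},
  ],
)

```text
t: 8.85
tool_pos: [0.4413, 0.2921, 0.069]
tool_rot: [-3.13, -0.266, 0.0]
contact_force: [0.2, -0.3, 1.3]
opening: 0.085
grip_force: 0.0
```

```bash
python3 -c "
from h import *
plan([.440,.2915,.003],9.7)"
```

```text
t 8.85 pos [0.4413 0.2921 0.069 ] head 9.73 units [-0.06  0.01  2.64] turn 0.001 q [ 0.44 -0.02  1.97  0.    1.19  1.84] F [ 0.2 -0.3  1.3] op 0.085
```

carry_out(
  moves=[
    {"x": -0.05, "y": 0, "z": 0.5, "turn": 0},
    {"x": 0, "y": 0, "z": 0.5, "turn": 0},
    {"x": 0, "y": 0, "z": 0.5, "turn": 0},
    {"x": 0, "y": 0, "z": 0.5, "turn": 0},
    {"x": 0, "y": 0, "z": 0.4, "turn": 0},
    {"x": 0, "y": 0, "z": 0.2, "turn": 0},
    {"x": 0, "y": 0, "z": 0, "turn": 0},
    {"x": 0, "y": 0, "z": 0, "turn": 0},
  ],
)

```text
t: 9.65
tool_pos: [0.4404, 0.292, 0.004]
tool_rot: [-3.13, -0.266, -0.001]
contact_force: [-0.5, -0.1, -0.0]
opening: 0.0849
grip_force: 0.0
```

carry_out(
  moves=[
    {"x": 0, "y": 0, "z": 0, "turn": 0},
    {"x": 0, "y": 0, "z": 0, "turn": 0},
    {"x": 0, "y": 0, "z": 0, "turn": 0},
    {"x": 0, "y": 0, "z": 0, "turn": 0},
    {"x": 0, "y": 0, "z": 0, "turn": 0},
    {"x": 0, "y": 0, "z": 0, "turn": 0},
    {"x": 0, "y": 0, "z": 0, "turn": 0},
    {"x": 0, "y": 0, "z": 0, "turn": 0},
  ],
  grip=40,
  newtons=30,
)

```text
t: 10.45
tool_pos: [0.4406, 0.2922, 0.0045]
tool_rot: [-3.13, -0.266, -0.001]
contact_force: [-0.9, -0.3, 6.6]
opening: 0.0496
grip_force: 32.7
```

carry_out(
  moves=[
    {"x": 0, "y": 0, "z": -0.2, "turn": 0},
    {"x": 0, "y": 0, "z": -0.5, "turn": 0},
    {"x": 0, "y": 0, "z": -0.9, "turn": 0},
    {"x": 0, "y": 0, "z": -1, "turn": 0},
    {"x": 0, "y": 0, "z": -1, "turn": 0},
    {"x": 0, "y": 0, "z": -1, "turn": 0},
    {"x": 0, "y": 0, "z": -0.8, "turn": 0},
    {"x": 0, "y": 0, "z": 0, "turn": 0},
  ],
  newtons=40,
)

```text
t: 11.25
tool_pos: [0.4419, 0.2927, 0.1425]
tool_rot: [-3.128, -0.266, -0.01]
contact_force: [0.8, -0.3, -2.3]
opening: 0.0494
grip_force: 42.9
```

```bash
python3 -c "
from h import *
snap('scene','s3.png')
plan([.480,-.2465,.135],-8.2)"
```

```text
t 11.3 pos [0.4408 0.2921 0.1402] head 9.73 units [-2.09 21.5   0.19] turn 0.313 q [ 0.44 -0.11  1.92 -0.    1.32  1.85] F [-0.7  0.8 -3.4] op 0.0493
```

carry_out(
  moves=[
    {"x": -0.05, "y": 0.4, "z": 0, "turn": 0},
    {"x": -0.1, "y": 0.8, "z": 0, "turn": 0},
    {"x": -0.1, "y": 0.9, "z": 0, "turn": 0},
    {"x": -0.1, "y": 0.9, "z": 0, "turn": 0},
    {"x": -0.1, "y": 0.9, "z": 0, "turn": 0},
    {"x": -0.1, "y": 0.9, "z": 0, "turn": 0},
    {"x": -0.1, "y": 0.9, "z": 0, "turn": 0},
    {"x": -0.1, "y": 0.9, "z": 0, "turn": 0},
  ],
)

```text
t: 12.1
tool_pos: [0.4478, 0.1244, 0.1364]
tool_rot: [3.13, 0.266, -0.006]
contact_force: [0.8, 0.4, -2.7]
opening: 0.0495
grip_force: 42.8
```

carry_out(
  moves=[
    {"x": -0.1, "y": 0.9, "z": 0, "turn": 0},
    {"x": -0.1, "y": 0.9, "z": 0, "turn": 0},
    {"x": -0.1, "y": 0.9, "z": 0, "turn": 0},
    {"x": -0.1, "y": 0.9, "z": 0, "turn": 0},
    {"x": -0.1, "y": 0.9, "z": 0, "turn": 0},
    {"x": -0.1, "y": 0.9, "z": 0, "turn": 0},
    {"x": -0.1, "y": 0.9, "z": 0, "turn": 0},
    {"x": -0.1, "y": 0.9, "z": 0, "turn": 0},
  ],
)

```text
t: 12.9
tool_pos: [0.4584, -0.0558, 0.1364]
tool_rot: [-3.129, -0.266, 0.006]
contact_force: [-0.4, 0.9, -2.3]
opening: 0.0493
grip_force: 42.8
```

carry_out(
  moves=[
    {"x": -0.1, "y": 0.9, "z": 0, "turn": 0},
    {"x": -0.1, "y": 0.9, "z": 0, "turn": 0},
    {"x": -0.1, "y": 0.7, "z": 0, "turn": 0},
    {"x": 0, "y": 0.3, "z": 0, "turn": 0.1},
    {"x": 0, "y": 0, "z": 0, "turn": 0.1},
    {"x": 0, "y": 0, "z": 0, "turn": 0.113},
    {"x": 0, "y": 0, "z": 0, "turn": 0},
    {"x": 0, "y": 0, "z": 0, "turn": 0},
  ],
)

```text
t: 13.7
tool_pos: [0.4635, -0.1249, 0.1373]
tool_rot: [-3.133, 0.221, 0.004]
contact_force: [0.3, 0.0, -2.5]
opening: 0.0496
grip_force: 42.8
```

```bash
python3 -c "
from h import *
plan([.480,-.2465,.08],-8.2)
b=snap('top','t4.png')
a=snap('scene','s4.png')
A=cv2.resize(a[210:350,60:220],None,fx=2.5,fy=2.5,interpolation=2);B=cv2.resize(b[155:295,425:585],None,fx=2.5,fy=2.5,interpolation=2)
cv2.imwrite('pics/c4.png',np.hstack([A,B])[:,:,::-1])"
```

```text
t 13.7 pos [ 0.4635 -0.1249  0.1373] head -8.09 units [1.34 4.72 2.28] turn 0.002 q [-0.42 -0.22  2.03 -0.    1.34  1.29] F [ 0.3  0.  -2.5] op 0.0496
```

View pics/c4.png

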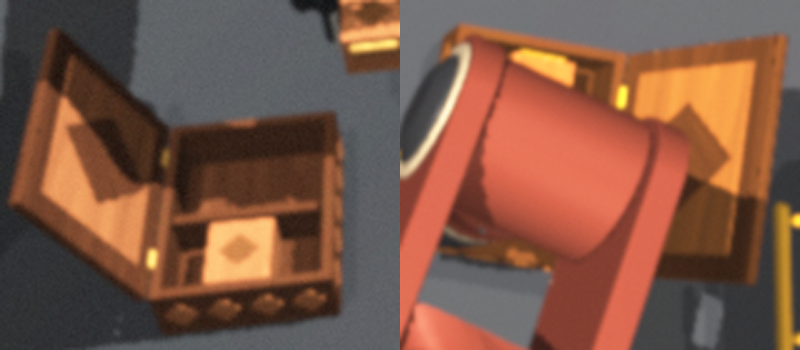

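The box hangs shut in the gripper at (370,20). The left crop shows the empty compartment as the dark one at (255,165), the divider running (172,218)–(330,210), and the stored box in place. I'll cross-check the case pose from this view.

```bash
python3 -c "
from h import *
np.set_printoptions(precision=4,suppress=True)
f=lambda x,y,z:atz('scene',(60+x/2.5-.3,210+y/2.5-.3),z)
print(f(173,218,.04),f(325,208,.04),f(338,113,.048),f(172,130,.048),f(335,285,.048),f(155,298,.048))
c=np.array([.480,-.2465]);u=np.array([.9898,-.1426]);v=np.array([.1426,.9898])
for a,b,z in [(.046,.06,.04),(.046,-.06,.04),(-.05,.068,.048),(-.05,-.068,.048),(.12,.068,.048)]:
  print((proj('scene',[*(c+a*u+b*v),z])-[60,210])*2.5)
"
```

```text
[ 0.5134 -0.3096  0.04  ] [ 0.5387 -0.1924  0.04  ] [ 0.4442 -0.1671  0.048 ] [ 0.4231 -0.303   0.048 ] [ 0.6235 -0.1953  0.048 ] [ 0.5958 -0.326   0.048 ]
[321.8458 203.4202]
[168.8436 221.4092]
[330.6605 110.2383]
[166.5507 128.2869]
[330.1537 269.2706]
```

carry_out(
  moves=[
    {"x": 0.3, "y": 0.6, "z": 0, "turn": 0},
    {"x": 0.3, "y": 0.8, "z": 0, "turn": 0},
    {"x": 0.3, "y": 0.8, "z": 0, "turn": 0},
    {"x": 0.3, "y": 0.8, "z": 0, "turn": 0},
    {"x": 0.15, "y": 0.8, "z": 0, "turn": 0},
    {"x": 0, "y": 0.6, "z": 0, "turn": 0},
    {"x": 0, "y": 0.3, "z": 0, "turn": 0},
    {"x": 0, "y": 0, "z": 0, "turn": 0},
  ],
)

```text
t: 14.6
tool_pos: [0.481, -0.247, 0.1387]
tool_rot: [-3.133, 0.227, 0.0]
contact_force: [1.1, 0.3, -3.5]
opening: 0.0494
grip_force: 42.8
```

```bash
python3 -c "
from h import *
plan([.480,-.2465,.0125],-8.2)
a=snap('scene','s5.png')
cv2.imwrite('pics/c5.png',cv2.resize(a[200:360,60:260],None,fx=3,fy=3,interpolation=2)[:,:,::-1])"
```

```text
t 14.6 pos [ 0.481  -0.247   0.1387] head -8.27 units [-0.04 -0.01  5.05] turn -0.001 q [-0.61 -0.07  1.9   0.    1.32  1.1 ] F [ 1.1  0.3 -3.5] op 0.0494
```

View pics/c5.png

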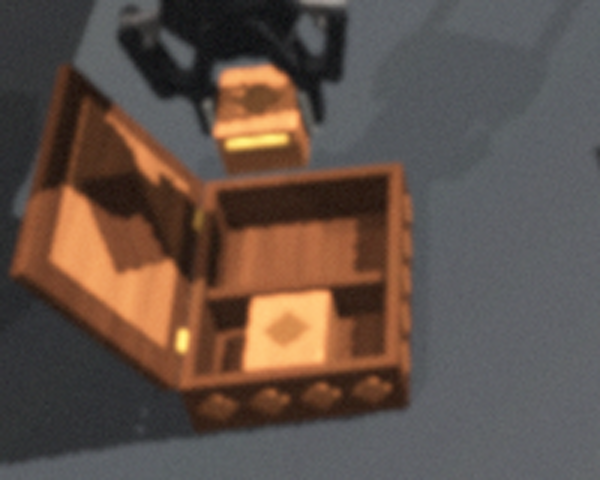

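The box is shut and held level above the empty compartment, and both views agree on the case pose to about 3 mm. Next I lower it.

carry_out(
  moves=[
    {"x": 0.02, "y": -0.05, "z": 0.4, "turn": 0},
    {"x": 0, "y": 0, "z": 0.7, "turn": 0},
    {"x": 0, "y": 0, "z": 0.7, "turn": 0},
    {"x": 0, "y": 0, "z": 0.6, "turn": 0},
    {"x": 0, "y": 0, "z": 0.4, "turn": 0},
    {"x": 0, "y": 0, "z": 0.2, "turn": 0},
    {"x": 0, "y": 0, "z": 0, "turn": 0},
    {"x": 0, "y": 0, "z": 0, "turn": 0},
  ],
)

```text
t: 15.45
tool_pos: [0.4824, -0.2452, 0.0644]
tool_rot: [3.133, -0.225, 0.002]
contact_force: [-0.0, 0.8, -1.6]
opening: 0.0495
grip_force: 42.8
```

carry_out(
  moves=[
    {"x": 0, "y": 0, "z": 0.3, "turn": 0},
    {"x": 0, "y": 0, "z": 0.4, "turn": 0},
    {"x": 0, "y": 0, "z": 0.4, "turn": 0},
    {"x": 0, "y": 0, "z": 0.3, "turn": 0},
    {"x": 0, "y": 0, "z": 0.2, "turn": 0},
    {"x": 0, "y": 0, "z": 0, "turn": 0},
    {"x": 0, "y": 0, "z": 0, "turn": 0},
    {"x": 0, "y": 0, "z": 0, "turn": 0},
  ],
)

```text
t: 16.25
tool_pos: [0.4823, -0.2452, 0.0243]
tool_rot: [3.133, -0.225, 0.001]
contact_force: [-0.9, -0.1, -3.1]
opening: 0.0494
grip_force: 42.8
```

```bash
python3 -c "
from h import *
plan([.480,-.2465,.0115],-8.2)"
```

```text
t 16.25 pos [ 0.4823 -0.2452  0.0243] head -8.2 units [-0.09  0.06  0.51] turn -0.0 q [-0.61  0.08  1.96 -0.    1.1   1.11] F [-0.9 -0.1 -3.1] op 0.0494
```

carry_out(
  moves=[
    {"x": 0, "y": 0, "z": 0.15, "turn": 0},
    {"x": 0, "y": 0, "z": 0.15, "turn": 0},
    {"x": 0, "y": 0, "z": 0.1, "turn": 0},
    {"x": 0, "y": 0, "z": 0.08, "turn": 0},
    {"x": 0, "y": 0, "z": 0.03, "turn": 0},
    {"x": 0, "y": 0, "z": 0, "turn": 0},
    {"x": 0, "y": 0, "z": 0, "turn": 0},
    {"x": 0, "y": 0, "z": 0, "turn": 0},
  ],
)

```text
t: 17.05
tool_pos: [0.4821, -0.245, 0.0112]
tool_rot: [3.133, -0.225, 0.0]
contact_force: [0.9, -0.7, -2.4]
opening: 0.0494
grip_force: 42.9
```

carry_out(
  moves=[
    {"x": 0, "y": 0, "z": 0.03, "turn": 0},
    {"x": 0, "y": 0, "z": 0.02, "turn": 0},
    {"x": 0, "y": 0, "z": 0, "turn": 0},
    {"x": 0, "y": 0, "z": 0, "turn": 0},
    {"x": 0, "y": 0, "z": 0, "turn": 0},
    {"x": 0, "y": 0, "z": 0, "turn": 0},
    {"x": 0, "y": 0, "z": 0, "turn": 0},
    {"x": 0, "y": 0, "z": 0, "turn": 0},
  ],
)

```text
t: 17.85
tool_pos: [0.4822, -0.2452, 0.0105]
tool_rot: [3.133, -0.225, 0.0]
contact_force: [-3.9, 2.0, 5.8]
opening: 0.0493
grip_force: 43.8
```

The upward force shows the box is on the compartment floor. I'll release, wait, then retreat straight up.

carry_out(
  moves=[
    {"x": 0, "y": 0, "z": 0, "turn": 0},
    {"x": 0, "y": 0, "z": 0, "turn": 0},
    {"x": 0, "y": 0, "z": 0, "turn": 0},
    {"x": 0, "y": 0, "z": 0, "turn": 0},
    {"x": 0, "y": 0, "z": 0, "turn": 0},
    {"x": 0, "y": 0, "z": -0.1, "turn": 0},
    {"x": 0, "y": 0, "z": -0.3, "turn": 0},
    {"x": 0, "y": 0, "z": -0.4, "turn": 0},
  ],
  grip=66,
)

```text
t: 18.65
tool_pos: [0.4817, -0.2448, 0.0301]
tool_rot: [-3.133, 0.225, 0.001]
contact_force: [0.4, -0.0, 0.6]
opening: 0.0663
grip_force: 0.0
```

carry_out(
  moves=[
    {"x": 0, "y": 0, "z": -0.5, "turn": 0},
    {"x": 0, "y": 0, "z": -0.7, "turn": 0},
    {"x": 0, "y": 0, "z": -1, "turn": 0},
    {"x": 0, "y": 0, "z": -1, "turn": 0},
    {"x": 0, "y": 0, "z": -1, "turn": 0},
    {"x": 0, "y": 0, "z": -1, "turn": 0},
    {"x": 0, "y": 0, "z": -1, "turn": 0},
    {"x": 0, "y": 0, "z": -0.5, "turn": 0},
  ],
)

```text
t: 19.45
tool_pos: [0.4831, -0.2457, 0.2015]
tool_rot: [3.131, -0.224, 0.008]
contact_force: [0.6, -0.6, -0.3]
opening: 0.0662
grip_force: 0.0
```

carry_out(
  moves=[
    {"x": 0, "y": -0.5, "z": 0, "turn": 0},
    {"x": 0, "y": -1, "z": 0, "turn": 0},
    {"x": 0, "y": -1, "z": 0, "turn": 0},
    {"x": 0, "y": -1, "z": 0, "turn": 0},
    {"x": 0, "y": -1, "z": 0, "turn": 0},
    {"x": 0, "y": -1, "z": 0, "turn": 0},
    {"x": 0, "y": -0.5, "z": 0, "turn": 0},
    {"x": 0, "y": 0, "z": 0, "turn": 0},
  ],
)

```text
t: 20.25
tool_pos: [0.5028, -0.0948, 0.1961]
tool_rot: [-3.133, 0.221, 0.003]
contact_force: [-0.2, -0.7, 0.1]
opening: 0.066
grip_force: 0.0
```

```bash
python3 -c "
from h import *
plan([.480,-.2465,.0115],-8.2)
a=snap('scene','s6.png')
b=snap('top','t6.png')
A=cv2.resize(a[210:350,60:220],None,fx=2.5,fy=2.5,interpolation=2);B=cv2.resize(b[155:295,425:585],None,fx=2.5,fy=2.5,interpolation=2)
cv2.imwrite('pics/c6.png',np.hstack([A,B])[:,:,::-1])"
```

```text
t 20.25 pos [ 0.5028 -0.0948  0.1961] head -8.05 units [-0.04  6.14  7.38] turn 0.003 q [-0.33 -0.2   1.91  0.    1.43  1.38] F [-0.2 -0.7  0.1] op 0.066
```

View pics/c6.png

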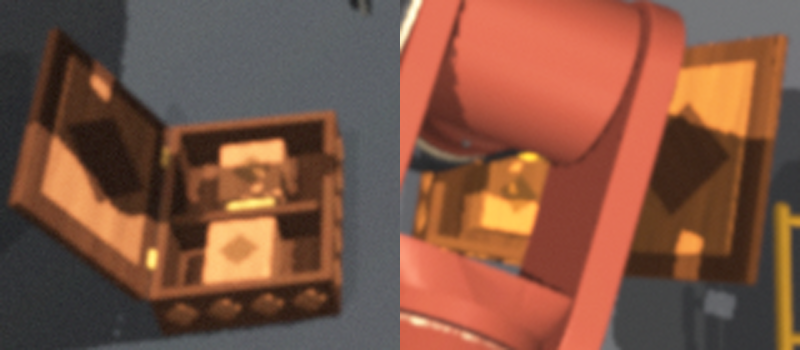

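The left crop shows the shut box lying flat in the empty compartment at (252,173). The stored box at (240,250) hasn't moved, and the gripper is clear, so I'm handing in.

```bash
python3 -c "
from station import ctrl
print(ctrl.finish_job())"
```

```text
the job is handed in; nothing more can be done
None
```

The bead box's lid was folded shut on the slate, the closed box was set flat in the case's empty compartment with the stored box left in place, and the job is handed in at about 20 s; no verdict came back.

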